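Push a glazed dish under the spring-closed cover of a drying lane

ROBOT

A 6-joint arm with a two-finger parallel gripper is mounted at the origin on the work surface. World frame = base frame: x ahead of the robot, y to its left, z up, the work surface at z = 0. Lengths are in m, angles in rad, forces in N, time in s.
With the tool pointing down it reaches from about 0.375 to 0.9 m from the base axis. Payload 3.1 kg.
Tool frame: the origin (TCP) lies where the fingers leave the gripper's body, on its centre line; the fingertips stand 73 mm ahead of it and the grasp point (between the pads) lies 54 mm ahead of it; z points along the fingers, y is the line along which they close (so a half turn about z gives the same grasp; the last joint's range is limited). The gripper opens to 85 mm and grips with 20 to 120 N. Pads are 22 mm wide; open, the fingers measure 114 mm over their backs; the gripper's body (76 mm by 85 mm) begins 54 mm behind the grasp point. The pads swing forward as they close: fully open they stand 13 mm farther back than shut.
Start: joints at [-1.288, 0.527, 1.433, -0, 1.181, -0.178], TCP at [0.278, -0.559, 0.304] pointing down, gripper open.
Joint ranges: [-3.08, 3.08], [-0.75, 2.2], [0.22, 2.44], [-1.43, 4.57], [0, 2.65], [-2.85, 2.85]. Speed limits (rad/s): [2.79, 2.79, 3.14, 3.14, 3.14, 3.14].

INTERFACE

Orientations are given as a unit quaternion [x, y, z, w].
In Python, from station import manip gives the robot as it stands.
- The arm moves only by the shell command python3 -m crank 'ROWS' [FORCE]. ROWS is JSON, a list of rows, each an object with "dp": the shift along the tool's x, y, z normalised to -1 to 1, where 1 is 50 cm, a list of three; "delta_rot": the turn, a rotation vector about the tool's x, y, z normalised to -1 to 1, where 1 is 2 pi rad, a list of three; "fingers": the opening, from -1 (shut) to 1 (fully open). A call has 1 to 12 rows; each row shifts and turns the commanded pose from where the row before left it, along the tool's axes as they then stand; what a row does not reach is not made up. A row lasts 1/12 s, in which the tool goes at most 41.7 mm and 7.16 degrees, less where a joint would pass 70% of its speed; a pose out of reach is approached as far as the arm can. A call with a number of a shift or a turn outside -1 to 1 is refused whole. A call with a gripper value outside its range is refused whole. The fingers move at their own pace and stop on an object; FORCE is the grip in N (left out, the last holds). Time passes only in rows, so rows that do not move let the fingers close. It gives the time, the measured TCP pose, the force, the opening and the grip force at its end, in the units of the state.
- manip.sense(): the state, without advancing time (a new reading comes with each control period).
- manip.snapshot(name): name is "scene" or "top" or "wrist"; returns (picture, depth): 420x560x3 uint8, red, green, blue; 420x560 float32, m along the optical axis (not along the pixel's ray), 0 where there is no reading.
- manip.camera_model(name): a dict with "fx", "fy", "cx", "cy" (pixels), "origin" and "attitude" of the camera in the world. Camera axes: x right, y up, looking along -z (the intrinsics and any distortion apply to the point x, -y, -z); pixel columns grow to the right and rows downward; lengths in m; the calibration is good to about 2 mm. The wrist camera is an equidistant fisheye: a pixel r from the principal point sees the ray r / f radians off the axis. A picture is of the moment at which its call begins: read the wrist's pose just before it. camera_model takes no time and is no camera call; for the wrist camera it gives the pose at the moment of the call.
- manip.sign_off(): hands the job in; it is judged then, once.
The state is a dict: "t": time; "q": joint angles; "qd": joint speeds; "tau": joint torques, N m; "tcp_pos": TCP position; "tool_rot": TCP orientation; "force": force on the tool from outside, world axes, zero at the start; "ft_torque": the same for the moment, N m; "finger_gap": opening from 0.0 (shut) to 1.0 (fully open); "gripper_force": force on a finger pad.
Only numpy, scipy, OpenCV 4.12 (cv2) and the standard library are available. Lean on these libraries where they do the work, as an engineer would, in place of code of your own. Each camera call takes 0.05 s, during which the arm holds its last target. There are 200 camera calls.

TASK

Press the cover's long rail down with one fingertip to hold the spring-closed dust cover well open, and while it is held push the freshly glazed dish along the lane with the other fingertip until it is fully home against the end stop. The cover must not touch the dish, and the dish is only pushed, never lifted. Then draw back, let the cover close over the dish, and leave the vase, the spare dish and the jar where they stand.

Things in the scene. Friction and masses are not known exactly. Their poses are not given: they have to be found in the camera images.
- drying_lane: Fixed wooden lane along its y (y -150 to 150), x -8 to 78 (mm). Origin on the table under the cover's hinge line, mid-length; z up; yaw within 0.35 rad of the world's. Lane floor at z 15, between a hinge-side wall (x 0 to 6, top z 28) and outer wall (x 72 to 77, top z 26). Half at +y is open from above; y -20 to -146 is under the cover. End stop face at y -142, top z 30. Push towards -y.
- cover (a joint): Hinge of the aluminium cover, rad: 0 closed, stop at 1.15; a spring closes it. Hinge line at lane x 0, z 41 mm, parallel to y, between end posts at y -147 and 147 (top z 47). A see-saw: panel on the lane side (+x), press rail on the other (-x); pressing the rail down raises the panel. 4 to 9 N down on the rail 30 mm from the hinge holds it at 1 rad. Well open is above 0.75.
- cover_panel: Panel of the cover, 3 mm aluminium; origin on the hinge line, mid-length; axes as the lane's when closed. Spans x 0 to 58, y -146 to -20 mm, level and 26 mm above the lane floor when closed; at 1.0 rad its free edge is at lane x 31, 90 mm above the table. At y -20 a lip (x 17 to 37) hangs to 7 mm above the floor and blocks the dish; it clears it from 0.75 rad on, and then reaches out to lane x 40 at most.
- press_rail: Flat aluminium wing of the cover, 52 mm wide, 288 mm long (y -144 to 144), 3 mm thick, along the whole lane on the robot's side (-x). Origin on the hinge line, mid-length. Closed, it rises from the hinge at 25 degrees (outer edge 47 mm from the hinge line, 22 mm above it); at 1.0 rad it slopes 32 degrees down. Only the table is beneath it. A fingertip can slide along it while pressing.
- rail_mid (a point): Point in the press rail, 30 mm from the hinge line, at mid-length; moves with the cover.
- dish: The dish to push: white ceramic tray, 60 (x) by 92 (y) by 16 mm high, rim 5 mm wide, floor 6 mm thick, 0.1 to 0.21 kg, lying in the open half of the lane with 3 mm play each side, long side along the lane. Origin at the centre of its underside, axes parallel to the lane's within 0.04 rad.
- home (a point): Point on the lane's floor where the dish's origin is when the dish is fully home against the end stop (lane x 39, y -96, z 15 mm).
- mouth (a point): Point on the lane's floor in the middle of the mouth, under the cover's hanging lip (lane x 39, y -20, z 15 mm).
- bud_vase: Bystander: white ceramic bud vase 62 mm high, 54 mm wide, standing beyond the lane (+x side). Origin under its centre.
- spare_dish: Bystander: a dish of the same shape lying on the table beyond the lane (+x side). Origin under its centre.
- glaze_jar: Bystander: closed glaze jar 55 mm high, 44 mm wide, standing on the robot's side of the lane. Origin under its centre.
There are look-alikes about, which are no part of the job. What is shaped like the dish but green or turquoise is not meant.

How it is judged:
On the way, in this order (a step that is already met when the one before it is completed fails the run):
1. a finger on the press rail holds the cover open (above 0.75 rad) while the dish is still in the open half (value of joint cover above 0.75 rad and contact force between the fingers and press_rail above 0.5 N and y of dish in the frame of drying_lane above 0.02 m), for 0.2 s.
2. with the cover still held open by a finger on the rail, the dish reaches home (within 6 mm of the end stop) (value of joint cover above 0.75 rad and contact force between the fingers and press_rail above 0.5 N and y of dish in the frame of drying_lane below -0.09 m), for 0.2 s.
At the end, for the whole second after the job is handed in: The dish lies flat in the lane within 6 mm of the end stop, at rest, and the cover is closed over it (below 0.06 rad) (y of dish in the frame of drying_lane below -0.09 m and x of dish in the frame of drying_lane between 0.033 and 0.045 m and z of dish in the frame of drying_lane below 0.018 m and angle between dish's own z axis and vertical below 0.05 rad and linear speed of dish below 0.02 m/s and value of joint cover below 0.06 rad); the robot touches nothing.
It fails at once if the cover panel or its lip touches the dish (contact force between cover_panel and dish above 0.5 N).
It fails at once if the dish is lifted (more than 8 mm off the lane's floor) or tipped (more than 0.2 rad) (z of dish in the frame of drying_lane above 0.023 m or angle between dish's own z axis and vertical above 0.2 rad).
It fails at once if the vase, spare dish or jar is moved more than 15 mm or tipped (distance of any of bud_vase, spare_dish, glaze_jar from where it was at the start of the episode above 0.015 m or angle between any of bud_vase, spare_dish, glaze_jar's own z axis and vertical above 0.3 rad).
It also fails if it takes over 42 s, if anything falls off the work surface, if the arm or the gripper's body presses on something with over 40 N, if the wrist force passes 120 N, or if a joint passes its speed limit or range.

## Working session

There is one attempt and no reset: what is moved stays moved. The work goes in short steps, Python scripts to look and compute and a shell command to move; the robot and the scene stay as the last step left them, time stands still between calls to the robot, and variables do not carry over. Pictures are saved under pics/ and viewed, at most 10 in all, crops included, and the job is handed in when it is done.

```bash
ls; mkdir -p pics
python3 - <<'E'
from station import manip
import cv2,numpy as np
s=manip.sense();print(s['t'],s['tcp_pos'],s['tool_rot'],s['finger_gap'])
for n in ['scene','top']:
    p,d=manip.snapshot(n);cv2.imwrite(f'pics/{n}.png',p[:,:,::-1]);np.savez(f'{n}.npz',p=p,d=d)
    m=manip.camera_model(n);print(n,m)
E
```

```text
pics
0.0 [ 0.2783542  -0.5589387   0.30291484] [ 9.73455994e-01  2.28871549e-01 -4.14870401e-05 -1.11330762e-03] 1.0043003225244844
scene {'fx': 523.7821944878473, 'fy': 523.7821944878473, 'cx': 285.09273020268415, 'cy': 208.7920070508822, 'origin': array([ 1.18798838, -0.01259508,  0.8884535 ]), 'attitude': array([0.24297422, 0.21212287, 0.61710425, 0.71773934])}
top {'fx': 405.1250064026979, 'fy': 405.1250064026979, 'cx': 286.31533070081196, 'cy': 210.70917724497542, 'origin': array([0.44088308, 0.08171309, 0.75448292]), 'attitude': array([ 0.07972748, -0.07256462, -0.67814417,  0.72697895])}
```

View pics/top.png

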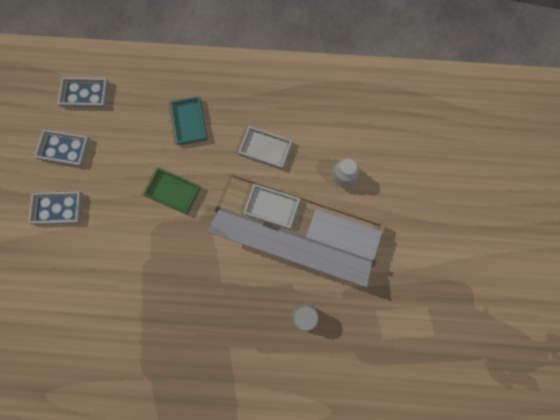

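View pics/scene.png

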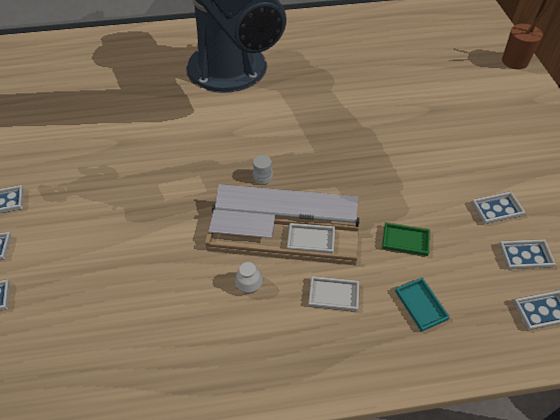

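In the top view, the things that could pass for the dish are:
- the white tray in the lane at (272,207)
- the white spare at (265,148), outside the lane
- the green tray at (172,191)
- the turquoise tray at (189,121)
- the blue and white trays at the left edge

I choose (272,207): it is white and lies in the open half of the lane. The panel is at (344,234), the rail runs from (213,225) to (370,275), the vase is at (346,170) and the jar at (306,318). Next I measure the lane from depth and check the choice in a crop.

```bash
cat > h.py <<'E'
import numpy as np,cv2
from scipy.spatial.transform import Rotation as R
def cloud(d,m):
    v,u=np.mgrid[:d.shape[0],:d.shape[1]]
    P=np.stack([(u-m['cx'])/m['fx']*d,-(v-m['cy'])/m['fy']*d,-d],-1)
    return P@R.from_quat(m['attitude']).as_matrix().T+m['origin']
def poly(pts,shape):
    k=np.zeros(shape,np.uint8);cv2.fillPoly(k,[np.array(pts)],1);return k>0
E
python3 - <<'E'
from h import *
from station import manip
z=np.load('top.npz');p,d=z['p'],z['d'];m=manip.camera_model('top');W=cloud(d,m)
c=p[170:300,190:400];cv2.imwrite('pics/crop.png',cv2.resize(c,None,fx=3.5,fy=3.5,interpolation=cv2.INTER_CUBIC)[:,:,::-1])
print('table z',[np.median(W[a:b,c_:e,2]).round(4) for a,b,c_,e in[(330,360,200,250),(80,100,300,330),(250,300,420,450)]])
def pl(pts):
    k=poly(pts,d.shape)&(d>0);A=W[k];med=np.median(A[:,2]);A=A[abs(A[:,2]-med)<.03]
    for _ in range(3):
        c=np.linalg.lstsq(np.c_[A[:,:2],np.ones(len(A))],A[:,2],rcond=None)[0];r=A[:,2]-np.c_[A[:,:2],np.ones(len(A))]@c;A=A[abs(r)<2.5*r.std()+1e-4]
    return c,r.std(),len(A)
c,s,n=pl([(220,220),(362,262),(362,276),(216,232)]);print('rail',c,s,n,'slope',np.degrees(np.arctan(np.hypot(*c[:2]))))
c2,s2,n2=pl([(315,216),(375,235),(368,254),(312,236)]);print('panel',c2,s2,n2)
g=-c[:2]/np.hypot(*c[:2]);print('lane x yaw',np.arctan2(g[1],g[0]))
# rail extents: points close to rail plane
A=W.reshape(-1,3);ok=(abs(A[:,2]-np.c_[A[:,:2],np.ones(len(A))]@c)<.004)&(A[:,2]>.043)&(A[:,2]<.07)&(poly([(195,205),(385,265),(385,300),(195,240)],d.shape).ravel())
B=A[ok];ly=np.array([-g[1],g[0]])
o=(0.0425-c[2])/np.hypot(*c[:2])  # g.x = -(z-c2)/|c|
hx=-(0.0425-c[2])/np.hypot(*c[:2])
xs=B[:,:2]@g-hx;ys=B[:,:2]@ly
print('rail lane x range',np.percentile(xs,[.5,99.5]),'y',np.percentile(ys,[0,.5,99.5,100]))
# rotated rect in world of rail pts
r=cv2.minAreaRect((B[:,:2]*1000).astype(np.float32));print(r)
mid=(np.percentile(ys,.3)+np.percentile(ys,99.7))/2
O=g*hx+ly*mid;print('origin',O)
for n,px in dict(dish=(272,207),vase=(346,168),spare=(265,148),jar=(306,318)).items():
    w=W[px[1]-2:px[1]+3,px[0]-2:px[0]+3].reshape(-1,3).mean(0);q=w[:2]-O;print(n,w.round(3),'lane',(q@g).round(3),(q@ly).round(3))
# dish: white points at z~.021..031 in lane
q=W[...,:2]-O;lx=q@g;lyy=q@ly
k=(lx>.012)&(lx<.068)&(lyy>-.01)&(lyy<.148)&(W[...,2]>.0265)&(W[...,2]<.036)
print('rim y',np.percentile(lyy[k],[0,1,5,95,99,100]),'x',np.percentile(lx[k],[1,99]),k.sum(),np.median(W[...,2][k]))
np.savez('lane.npz',O=O,g=g,ly=ly)
E
```

```text
table z [np.float64(0.0002), np.float64(0.0), np.float64(-0.0002)]
rail [-0.45865575  0.12500069  0.28718661] 0.0010563586101187002 2076 slope 25.4256823772105
panel [-0.00282088  0.00085901  0.04400417] 0.001197895743128321 1281
lane x yaw -0.2660749996343889
rail lane x range [-0.04715243 -0.00090577] y [0.07072491 0.07734251 0.36249842 0.36436488]
((529.92626953125, 81.0369644165039), (294.0919189453125, 47.508460998535156), 75.43597412109375)
origin [0.55445804 0.07694959]
dish [0.606 0.122 0.021] lane 0.038 0.057
vase [ 0.678 -0.007  0.062] lane 0.141 -0.049
spare [0.727 0.146 0.006] lane 0.149 0.112
jar [0.413 0.049 0.055] lane -0.129 -0.064
rim y [0.01149739 0.01189437 0.01264771 0.10245575 0.10349782 0.10391149] x [0.01208632 0.0678609 ] 321 0.030398361563131693
```

View pics/crop.png

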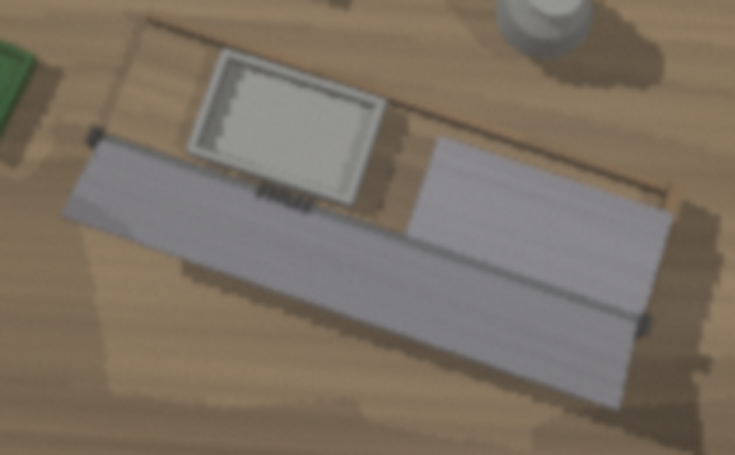

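The crop confirms it: a white tray with its rim at crop (190–385, 50–200), sitting in the lane beside the rail. Now I work out the reach.

```bash
cat >> h.py <<'E'
L=None
def lane(psi=-0.26):
    O=np.load('lane.npz')['O'];return O,np.array([np.cos(psi),np.sin(psi)]),np.array([-np.sin(psi),np.cos(psi)])
def plan(s,lx,ly_,z,tilt=0.):
    """shift in tool axes (m) to TCP at lane (lx,ly,z), and turn (rotvec, rad) to tool y->+lane x, z down, tilted"""
    O,g,l=lane();T=R.from_quat(s['tool_rot']);w=np.r_[O+g*lx+l*ly_,z]
    X=np.r_[l,0];Y=np.r_[g,0];Z=np.array([0,0,-1.]);M=R.from_matrix(np.c_[X,Y,Z])*R.from_rotvec([tilt,0,0])
    q=s['tcp_pos'][:2]-O
    return dict(now_lane=np.r_[q@g,q@l,s['tcp_pos'][2]].round(4),dp_norm=(T.inv().apply(w-s['tcp_pos'])/.5).round(4),rot_norm=((T.inv()*M).as_rotvec()/(2*np.pi)).round(4))
E
python3 - <<'E'
from h import *
from station import manip
s=manip.sense();print(plan(s,.010,.126,.25));print(np.linalg.det(np.c_[[0,1,0],[1,0,0],[0,0,-1]]))
E
```

```text
{'now_lane': array([-0.1033, -0.6856,  0.303 ]), 'dp_norm': array([ 1.2426, -1.0684,  0.1085]), 'rot_norm': array([-0.0003, -0.0002, -0.1351])}
1.0
```

```bash
R='x'; python3 -m crank '[{"dp":[0.052,-0.0445,0.0],"delta_rot":[0,0,0],"fingers":0.5},{"dp":[0.052,-0.0445,0.0],"delta_rot":[0,0,0],"fingers":0.5},{"dp":[0.052,-0.0445,0.0],"delta_rot":[0,0,0],"fingers":0.5},{"dp":[0.052,-0.0445,0.0],"delta_rot":[0,0,0],"fingers":0.5},{"dp":[0.052,-0.0445,0.0],"delta_rot":[0,0,0],"fingers":0.5},{"dp":[0.052,-0.0445,0.0],"delta_rot":[0,0,0],"fingers":0.5},{"dp":[0.052,-0.0445,0.0],"delta_rot":[0,0,0],"fingers":0.5},{"dp":[0.052,-0.0445,0.0],"delta_rot":[0,0,0],"fingers":0.5},{"dp":[0.052,-0.0445,0.0],"delta_rot":[0,0,0],"fingers":0.5},{"dp":[0.052,-0.0445,0.0],"delta_rot":[0,0,0],"fingers":0.5},{"dp":[0.052,-0.0445,0.0],"delta_rot":[0,0,0],"fingers":0.5},{"dp":[0.052,-0.0445,0.0],"delta_rot":[0,0,0],"fingers":0.5}]' && python3 -m crank '[{"dp":[0.052,-0.0445,0.0],"delta_rot":[0,0,0],"fingers":0.5},{"dp":[0.052,-0.0445,0.0],"delta_rot":[0,0,0],"fingers":0.5},{"dp":[0.052,-0.0445,0.0],"delta_rot":[0,0,0],"fingers":0.5},{"dp":[0.052,-0.0445,0.0],"delta_rot":[0,0,0],"fingers":0.5},{"dp":[0.052,-0.0445,0.0],"delta_rot":[0,0,0],"fingers":0.5},{"dp":[0.052,-0.0445,0.0],"delta_rot":[0,0,0],"fingers":0.5},{"dp":[0.052,-0.0445,0.0],"delta_rot":[0,0,0],"fingers":0.5},{"dp":[0.052,-0.0445,0.0],"delta_rot":[0,0,0],"fingers":0.5},{"dp":[0.052,-0.0445,0.0],"delta_rot":[0,0,0],"fingers":0.5},{"dp":[0.052,-0.0445,0.0],"delta_rot":[0,0,0],"fingers":0.5},{"dp":[0.052,-0.0445,0.0],"delta_rot":[0,0,0],"fingers":0.5}]' && python3 -m crank '[{"dp":[0,0,0.013],"delta_rot":[0,0,-0.0169],"fingers":0.5},{"dp":[0,0,0.013],"delta_rot":[0,0,-0.0169],"fingers":0.5},{"dp":[0,0,0.013],"delta_rot":[0,0,-0.0169],"fingers":0.5},{"dp":[0,0,0.013],"delta_rot":[0,0,-0.0169],"fingers":0.5},{"dp":[0,0,0.013],"delta_rot":[0,0,-0.0169],"fingers":0.5},{"dp":[0,0,0.013],"delta_rot":[0,0,-0.0169],"fingers":0.5},{"dp":[0,0,0.013],"delta_rot":[0,0,-0.0169],"fingers":0.5},{"dp":[0,0,0.013],"delta_rot":[0,0,-0.0169],"fingers":0.5},{"dp":[0,0,0],"delta_rot":[0,0,0],"fingers":0.5}]'
python3 - <<'E'
from h import *
from station import manip
s=manip.sense();print(s['t'],s['finger_gap'],plan(s,.010,.126,.17,.1))
m=manip.camera_model('wrist');p,d=manip.snapshot('wrist');cv2.imwrite('pics/w1.png',p[:,:,::-1]);np.savez('w1.npz',p=p,d=d);print(m)
T=R.from_quat(s['tool_rot']);print('cam in tool',T.inv().apply(m['origin']-s['tcp_pos']),(T.inv()*R.from_quat(m['attitude'])).as_matrix().round(3))
E
```

```text
t: 1.1
tcp_pos: [0.439, -0.1797, 0.3037]
tool_rot: [0.973, 0.229, -0.0, -0.0]
force: [0.9, 0.3, 0.4]
finger_gap: 0.746
gripper_force: 0.0
t: 2.02
tcp_pos: [0.5859, 0.1668, 0.3034]
tool_rot: [0.973, 0.229, -0.001, -0.0]
force: [1.2, 0.1, 0.6]
finger_gap: 0.75
gripper_force: 0.0
t: 2.77
tcp_pos: [0.5848, 0.165, 0.2501]
tool_rot: [0.792, 0.61, -0.002, -0.001]
force: [0.2, -0.1, -0.6]
finger_gap: 0.75
gripper_force: 0.0
2.7667 0.750173092655335 {'now_lane': array([0.0067, 0.0929, 0.2501]), 'dp_norm': array([0.0665, 0.0074, 0.16  ]), 'rot_norm': array([0.0153, 0.0002, 0.0003])}
{'fx': 325.19226210127806, 'fy': 325.19226210127806, 'cx': 280.1343134201555, 'cy': 207.0127382975364, 'origin': array([0.60469472, 0.24013286, 0.32121111]), 'attitude': array([-0.15205375,  0.02083161, -0.12668285,  0.97999855])}
cam in tool [ 0.07765533 -0.00016105 -0.0712629 ] [[ 0.     0.953  0.302]
 [ 1.     0.    -0.001]
 [-0.001  0.302 -0.953]]
```

View pics/w1.png

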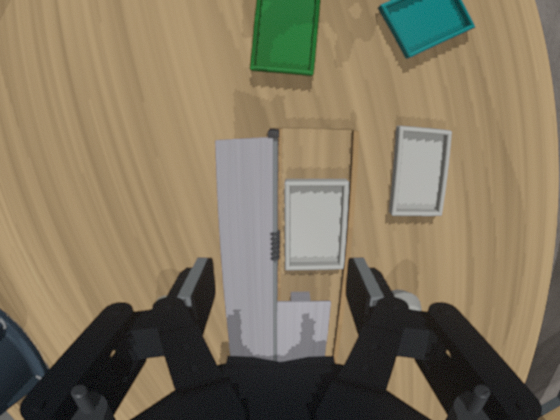

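The wrist view shows the dish at (317,225) in the lane, the rail at left, the lip at (300,297), and the fingertips at (200,270) and (362,270). From it I measure the fingertips in the tool frame and re-check the dish and rail from near.

```bash
cat >> h.py <<'E'
def fcloud(d,m):
    v,u=np.mgrid[:d.shape[0],:d.shape[1]];x=(u-m['cx'])/m['fx'];y=(v-m['cy'])/m['fy'];r=np.hypot(x,y)+1e-9
    t=np.tan(r)/r;P=np.stack([x*t*d,-y*t*d,-d],-1)
    return P@R.from_quat(m['attitude']).as_matrix().T+m['origin']
E
python3 - <<'E'
from h import *
from station import manip
z=np.load('w1.npz');d=z['d'];s=manip.sense();m=manip.camera_model('wrist');W=fcloud(d,m);T=R.from_quat(s['tool_rot'])
t=T.inv().apply((W-s['tcp_pos']).reshape(-1,3)).reshape(W.shape)
f=(d>0)&(d<.2)&(t[...,2]>.03)&(t[...,2]<.09)
for sg in(-1,1):
    A=t[f&(t[...,1]*sg>0)];print(sg,len(A),'zmax',np.percentile(A[:,2],[95,99.5]))
    B=A[A[:,2]>A[:,2].max()-.015];print(' tip x',np.percentile(B[:,0],[1,99]),'y',np.percentile(B[:,1],[1,99]))
O,g,l=lane();q=W[...,:2]-O;lx=q@g;ly=q@l;zz=W[...,2];ok=(d>.2)
k=ok&(lx>.012)&(lx<.066)&(ly>0)&(ly<.14)&(zz>.0265)&(zz<.036);print('rim y',np.percentile(ly[k],[1,5,95,99]),'x',np.percentile(lx[k],[1,99]),'z',np.median(zz[k]))
k=poly([(222,145),(268,142),(272,260),(228,260)],d.shape)&ok
A=W[k];c=np.linalg.lstsq(np.c_[A[:,:2],np.ones(len(A))],A[:,2],rcond=None)[0];print('rail yaw',np.arctan2(-c[1],-c[0])-0 if c[0]>0 else np.arctan2(-c[1],-c[0]),'slope',np.arctan(np.hypot(*c[:2])),'hinge',[(h:=-(.0425-c[2])/np.hypot(*c[:2])), O@(-c[:2]/np.hypot(*c[:2]))])
k2=ok&(zz>.043)&(lx<-.003)&(lx>-.055)&(ly>.05)&(ly<.16)
print('rail end y',np.percentile(ly[k2],99.7),'outer x',np.percentile(lx[k2],.5))
E
```

```text
-1 1744 zmax [0.06110422 0.06492244]
 tip x [-0.00985841  0.01168834] y [-0.04481858 -0.03159036]
1 1736 zmax [0.06095979 0.06458246]
 tip x [-0.01045028  0.01186349] y [0.03166478 0.04519362]
rim y [0.01316411 0.01418266 0.10356762 0.10393137] x [0.01212835 0.06590317] z 0.0323739633912217
rail yaw -0.2713674905713299 slope 0.4296899039004778 hinge [np.float64(0.5187604262169484), np.float64(0.5135415097487119)]
rail end y 0.14531639322835718 outer x -0.04563724308889158
```

Run:
```python
from h import *
from station import manip
print(plan(manip.sense(),.020,.125,.16,.13))
```

```text
{'now_lane': array([0.007 , 0.093 , 0.2508]), 'dp_norm': array([0.0642, 0.0263, 0.1815]), 'rot_norm': array([ 0.0203,  0.0001, -0.0003])}
```

```bash
python3 -m crank '[{"dp":[0.016,0.0066,0.045],"delta_rot":[0,0,0],"fingers":0.64},{"dp":[0.016,0.0066,0.045],"delta_rot":[0,0,0],"fingers":0.64},{"dp":[0.016,0.0066,0.045],"delta_rot":[0,0,0],"fingers":0.64},{"dp":[0.016,0.0066,0.045],"delta_rot":[0,0,0],"fingers":0.64},{"dp":[0,0,0],"delta_rot":[0.0102,0,0],"fingers":0.64},{"dp":[0,0,0],"delta_rot":[0.0102,0,0],"fingers":0.64},{"dp":[0,0,0],"delta_rot":[0,0,0],"fingers":0.64},{"dp":[0,0,0],"delta_rot":[0,0,0],"fingers":0.64}]'
python3 - <<'E'
from h import *
from station import manip
s=manip.sense();print(s['finger_gap'],plan(s,.020,.125,.096,.13),s['force'])
E
```

```text
t: 3.48
tcp_pos: [0.6076, 0.1924, 0.1619]
tool_rot: [0.792, 0.608, -0.038, -0.05]
force: [0.1, -0.7, 0.3]
finger_gap: 0.815
gripper_force: 0.0
0.814729469418068 {'now_lane': array([0.0217, 0.1252, 0.1619]), 'dp_norm': array([-0.0005,  0.0133,  0.1312]), 'rot_norm': array([ 0.0006, -0.    , -0.0003])} [ 0.07869518 -0.6938192   0.33556783]
```

```bash
python3 -m crank '[{"dp":[0,0.0017,0.0164],"delta_rot":[0,0,0],"fingers":0.64},{"dp":[0,0.0017,0.0164],"delta_rot":[0,0,0],"fingers":0.64},{"dp":[0,0.0017,0.0164],"delta_rot":[0,0,0],"fingers":0.64},{"dp":[0,0.0017,0.0164],"delta_rot":[0,0,0],"fingers":0.64},{"dp":[0,0.0017,0.0164],"delta_rot":[0,0,0],"fingers":0.64},{"dp":[0,0.0017,0.0164],"delta_rot":[0,0,0],"fingers":0.64},{"dp":[0,0.0017,0.0164],"delta_rot":[0,0,0],"fingers":0.64},{"dp":[0,0.0017,0.0164],"delta_rot":[0,0,0],"fingers":0.64},{"dp":[0,0,0],"delta_rot":[0,0,0],"fingers":0.64}]'
cat > look.py <<'E'
from h import *
from station import manip
import sys
s=manip.sense();print(s['finger_gap'],plan(s,.020,.125,.094,.13))
O,g,l=lane()
for n in('top','scene'):
    p,d=manip.snapshot(n);m=manip.camera_model(n);W=cloud(d,m);q=W[...,:2]-O;lx=q@g;ly=q@l;z=W[...,2]
    if len(sys.argv)>1 and n==sys.argv[1]: cv2.imwrite(f'pics/{sys.argv[2]}.png',p[:,:,::-1])
    # panel side profile, y -140..-95
    k=(d>0)&(ly<-.10)&(ly>-.14)&(z>.05)&(lx>.002)&(lx<.06)&(z<.11)
    if k.sum()>30:
        x=lx[k];zz=z[k];top=np.percentile(zz,99);c=np.polyfit(zz,x,1);print(n,'panel n',k.sum(),'angle fit',np.arctan2(1,c[0]).round(3),'ztop',top.round(4),'xmax',np.percentile(x,99).round(4))
    k=(d>0)&(ly<-.06)&(ly>-.14)&(lx<-.008)&(lx>-.05)&(z>.008)&(z<.07)
    if k.sum()>30: c=np.polyfit(lx[k],z[k],1);print(n,'rail slope',np.arctan(c[0]).round(3),'cover',(np.arctan(c[0])+.436).round(3))
    k=(d>0)&(lx>.015)&(lx<.062)&(ly>-.15)&(ly<.11)&(z>.018)&(z<.035);k=k&(p.min(2)>100)
    if k.sum()>20:print(n,'white y',np.percentile(ly[k],[1,99]).round(4))
E
python3 look.py scene s2
```

```text
t: 4.23
tcp_pos: [0.6047, 0.1931, 0.0945]
tool_rot: [0.791, 0.608, -0.04, -0.051]
force: [-1.1, -0.0, 4.1]
finger_gap: 0.821
gripper_force: 2.4
0.8206900162316012 {'now_lane': array([0.0187, 0.1252, 0.0945]), 'dp_norm': array([-0.0003,  0.0027,  0.0007]), 'rot_norm': array([0.    , 0.0001, 0.    ])}
top panel n 564 angle fit 0.726 ztop 0.0809 xmax 0.0428
top rail slope 0.294 cover 0.73
top white y [0.0116 0.0922]
scene panel n 138 angle fit 0.679 ztop 0.081 xmax 0.0464
scene rail slope 0.265 cover 0.701
scene white y [0.0133 0.1028]
```

View pics/s2.png

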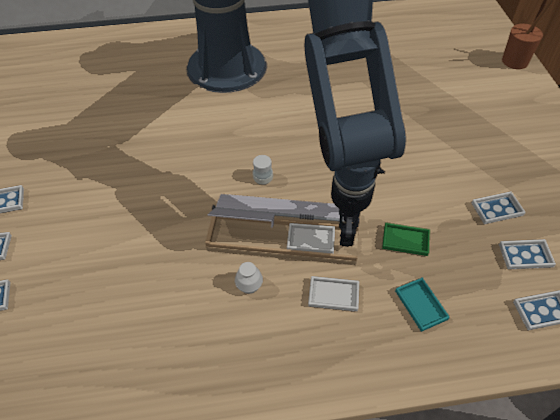

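The cover is open about 0.72 rad, with the finger at (347,235) behind the dish. I need slightly more, so I move the contact inward and down.

```bash
python3 -m crank '[{"dp":[0,0.0043,0.0016],"delta_rot":[0,0,0],"fingers":0.64},{"dp":[0,0.0043,0.0016],"delta_rot":[0,0,0],"fingers":0.64},{"dp":[0,0,0],"delta_rot":[0,0,0],"fingers":0.64}]'; python3 look.py
```

```text
t: 4.58
tcp_pos: [0.6073, 0.1923, 0.0936]
tool_rot: [0.791, 0.608, -0.041, -0.053]
force: [-4.2, 1.3, 3.5]
finger_gap: 0.824
gripper_force: 2.8
0.8236891685266741 {'now_lane': array([0.0214, 0.1251, 0.0936]), 'dp_norm': array([-0.0001, -0.0029, -0.0004]), 'rot_norm': array([-0.0005,  0.0002,  0.    ])}
top panel n 547 angle fit 0.793 ztop 0.084 xmax 0.0402
top rail slope 0.348 cover 0.784
top white y [0.0115 0.0906]
scene panel n 102 angle fit 0.759 ztop 0.0858 xmax 0.0444
scene rail slope 0.349 cover 0.785
scene white y [0.0134 0.103 ]
```

```bash
python3 -m crank '[{"dp":[0,0.0015,0.0022],"delta_rot":[0,0,0],"fingers":0.64},{"dp":[0,0.0015,0.0022],"delta_rot":[0,0,0],"fingers":0.64},{"dp":[0,0,0],"delta_rot":[0,0,0],"fingers":0.64}]'; python3 look.py
```

```text
t: 4.93
tcp_pos: [0.6082, 0.1921, 0.0912]
tool_rot: [0.791, 0.608, -0.041, -0.053]
force: [-4.8, 2.2, 4.1]
finger_gap: 0.819
gripper_force: 3.0
0.818528814727993 {'now_lane': array([0.0223, 0.1251, 0.0912]), 'dp_norm': array([-0.0001, -0.0053, -0.005 ]), 'rot_norm': array([-0.0006,  0.0002,  0.0001])}
top panel n 528 angle fit 0.889 ztop 0.087 xmax 0.0364
top rail slope 0.46 cover 0.896
top white y [0.0114 0.0893]
scene panel n 50 angle fit 0.853 ztop 0.0887 xmax 0.0394
scene rail slope 0.457 cover 0.893
scene white y [0.0133 0.103 ]
```

```bash
python3 -m crank '[{"dp":[-0.012,0,0],"delta_rot":[0,0,0],"fingers":0.64},{"dp":[-0.012,0,0],"delta_rot":[0,0,0],"fingers":0.64},{"dp":[-0.012,0,-0.0006],"delta_rot":[0,0,0],"fingers":0.64},{"dp":[-0.012,0,0],"delta_rot":[0,0,0],"fingers":0.64},{"dp":[-0.012,0,0],"delta_rot":[0,0,0],"fingers":0.64},{"dp":[0,0,0],"delta_rot":[0,0,0],"fingers":0.64}]'; python3 look.py
```

```text
t: 5.53
tcp_pos: [0.603, 0.1634, 0.0928]
tool_rot: [0.792, 0.608, -0.038, -0.051]
force: [-2.7, 3.5, 5.5]
finger_gap: 0.818
gripper_force: 3.4
0.8182769501854983 {'now_lane': array([0.0247, 0.096 , 0.0928]), 'dp_norm': array([ 0.0579, -0.0098, -0.0009]), 'rot_norm': array([ 0.0004, -0.0005, -0.0002])}
top panel n 532 angle fit 0.892 ztop 0.0873 xmax 0.0362
top rail slope 0.457 cover 0.893
scene panel n 48 angle fit 0.859 ztop 0.0888 xmax 0.038
scene rail slope 0.452 cover 0.888
scene white y [-0.0041  0.0832]
```

```bash
python3 -m crank '[{"dp":[-0.012,0,0],"delta_rot":[0,0,0],"fingers":0.64},{"dp":[-0.012,0,0],"delta_rot":[0,0,0],"fingers":0.64},{"dp":[-0.012,0,0],"delta_rot":[0,0,0],"fingers":0.64},{"dp":[-0.012,0,0],"delta_rot":[0,0,0],"fingers":0.64},{"dp":[-0.012,0,0],"delta_rot":[0,0,0],"fingers":0.64},{"dp":[-0.012,0,0],"delta_rot":[0,0,0],"fingers":0.64},{"dp":[0,0,0],"delta_rot":[0,0,0],"fingers":0.64}]'; python3 look.py
```

```text
t: 6.22
tcp_pos: [0.5939, 0.1285, 0.0928]
tool_rot: [0.792, 0.608, -0.038, -0.051]
force: [-1.2, 3.9, 6.3]
finger_gap: 0.822
gripper_force: 3.4
0.8219981965928067 {'now_lane': array([0.0248, 0.0599, 0.0928]), 'dp_norm': array([ 0.1302, -0.0101, -0.0007]), 'rot_norm': array([ 0.0004, -0.0004, -0.0002])}
scene panel n 44 angle fit 0.862 ztop 0.0888 xmax 0.0386
scene rail slope 0.467 cover 0.903
scene white y [-0.0401  0.0791]
```

```bash
python3 -m crank '[{"dp":[-0.012,0,-0.0006],"delta_rot":[0,0,0],"fingers":0.64},{"dp":[-0.012,0,-0.0006],"delta_rot":[0,0,0],"fingers":0.64},{"dp":[-0.012,0,0],"delta_rot":[0,0,0],"fingers":0.64},{"dp":[-0.012,0,0],"delta_rot":[0,0,0],"fingers":0.64},{"dp":[-0.012,0,0],"delta_rot":[0,0,0],"fingers":0.64},{"dp":[-0.012,0,0],"delta_rot":[0,0,0],"fingers":0.64},{"dp":[-0.012,0,0],"delta_rot":[0,0,0],"fingers":0.64},{"dp":[0,0,0],"delta_rot":[0,0,0],"fingers":0.64}]'; python3 look.py scene s3
```

```text
t: 6.98
tcp_pos: [0.583, 0.0877, 0.0933]
tool_rot: [0.792, 0.608, -0.038, -0.051]
force: [-2.2, 3.4, 6.6]
finger_gap: 0.82
gripper_force: 3.5
0.8199355990366396 {'now_lane': array([0.0248, 0.0177, 0.0933]), 'dp_norm': array([ 0.2145, -0.0101,  0.0005]), 'rot_norm': array([ 0.0004, -0.0004, -0.0002])}
scene panel n 52 angle fit 0.847 ztop 0.0886 xmax 0.0392
scene rail slope 0.454 cover 0.89
scene white y [-0.0822  0.0494]
```

View pics/s3.png

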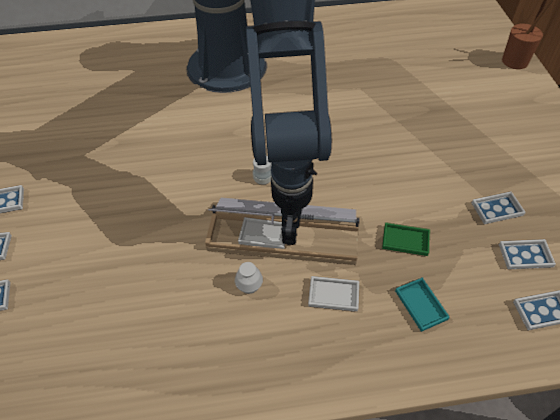

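The dish at (262,233) is under the raised panel with the finger at (289,235) behind it. I carry on, slightly higher for clearance.

```bash
python3 -m crank '[{"dp":[-0.012,0,-0.0008],"delta_rot":[0,0,0],"fingers":0.64},{"dp":[-0.012,0,-0.0006],"delta_rot":[0,0,0],"fingers":0.64},{"dp":[-0.012,0,0],"delta_rot":[0,0,0],"fingers":0.64},{"dp":[-0.012,0,0],"delta_rot":[0,0,0],"fingers":0.64},{"dp":[0,0,0],"delta_rot":[0,0,0],"fingers":0.64}]'; python3 look.py;  python3 -m crank '[{"dp":[-0.012,0,0],"delta_rot":[0,0,0],"fingers":0.64},{"dp":[-0.012,0,0],"delta_rot":[0,0,0],"fingers":0.64},{"dp":[-0.012,0,0],"delta_rot":[0,0,0],"fingers":0.64},{"dp":[-0.008,0,0],"delta_rot":[0,0,0],"fingers":0.64},{"dp":[0,0,0],"delta_rot":[0,0,0],"fingers":0.64}]'; python3 look.py
```

```text
t: 7.5
tcp_pos: [0.5769, 0.0644, 0.0939]
tool_rot: [0.792, 0.608, -0.038, -0.051]
force: [-1.6, 2.9, 6.0]
finger_gap: 0.821
gripper_force: 3.5
0.8214321160196882 {'now_lane': array([ 0.0249, -0.0063,  0.0939]), 'dp_norm': array([ 0.2626, -0.0101,  0.0017]), 'rot_norm': array([ 0.0004, -0.0003, -0.0003])}
scene panel n 66 angle fit 0.823 ztop 0.0875 xmax 0.0399
scene rail slope 0.428 cover 0.864
scene white y [-0.1062  0.0357]
t: 8.02
tcp_pos: [0.5713, 0.0434, 0.094]
tool_rot: [0.792, 0.608, -0.038, -0.051]
force: [-2.4, 4.1, 6.6]
finger_gap: 0.821
gripper_force: 3.5
0.8212726434862214 {'now_lane': array([ 0.0249, -0.0281,  0.094 ]), 'dp_norm': array([ 0.3062, -0.0102,  0.0019]), 'rot_norm': array([ 0.0004, -0.0004, -0.0003])}
scene panel n 64 angle fit 0.822 ztop 0.0871 xmax 0.0398
scene rail slope 0.428 cover 0.864
scene white y [-0.1288  0.0022]
```

```bash
python3 -m crank '[{"dp":[-0.006,0,0],"delta_rot":[0,0,0],"fingers":0.64},{"dp":[-0.006,0,0],"delta_rot":[0,0,0],"fingers":0.64},{"dp":[-0.006,0,0],"delta_rot":[0,0,0],"fingers":0.64},{"dp":[-0.004,0,0],"delta_rot":[0,0,0],"fingers":0.64},{"dp":[0,0,0],"delta_rot":[0,0,0],"fingers":0.64}]'; python3 look.py;  python3 -m crank '[{"dp":[-0.003,0,0],"delta_rot":[0,0,0],"fingers":0.64},{"dp":[-0.003,0,0],"delta_rot":[0,0,0],"fingers":0.64},{"dp":[0,0,0],"delta_rot":[0,0,0],"fingers":0.64}]'; python3 look.py
```

```text
t: 8.53
tcp_pos: [0.5685, 0.0334, 0.0939]
tool_rot: [0.792, 0.608, -0.038, -0.051]
force: [-1.3, 7.1, 6.6]
finger_gap: 0.822
gripper_force: 4.7
0.8216946758826125 {'now_lane': array([ 0.0248, -0.0384,  0.0939]), 'dp_norm': array([ 0.3269, -0.01  ,  0.0021]), 'rot_norm': array([ 0.0004, -0.0005, -0.0002])}
scene panel n 65 angle fit 0.823 ztop 0.0866 xmax 0.0398
scene rail slope 0.425 cover 0.861
scene white y [-0.139   0.0469]
t: 8.88
tcp_pos: [0.5682, 0.0328, 0.0941]
tool_rot: [0.792, 0.608, -0.036, -0.052]
force: [0.8, 14.7, 6.1]
finger_gap: 0.819
gripper_force: 8.8
0.8193526397129471 {'now_lane': array([ 0.0247, -0.0391,  0.0941]), 'dp_norm': array([ 0.3282, -0.0096,  0.0036]), 'rot_norm': array([ 0.0005, -0.0011, -0.0002])}
scene panel n 68 angle fit 0.817 ztop 0.0883 xmax 0.0411
scene rail slope 0.413 cover 0.849
scene white y [-0.1396  0.0671]
```

The dish is home: wrist force rose to about 15 N and the TCP stalled where predicted. I hold briefly, then draw back along the lane with the cover still held.

```bash
python3 -m crank '[{"dp":[0,0,0],"delta_rot":[0,0,0],"fingers":0.64},{"dp":[0,0,0],"delta_rot":[0,0,0],"fingers":0.64},{"dp":[0,0,0],"delta_rot":[0,0,0],"fingers":0.64},{"dp":[0.006,0,0],"delta_rot":[0,0,0],"fingers":0.64},{"dp":[0.012,0,0],"delta_rot":[0,0,0],"fingers":0.64},{"dp":[0.015,0,0],"delta_rot":[0,0,0],"fingers":0.64},{"dp":[0.015,0,0],"delta_rot":[0,0,0],"fingers":0.64},{"dp":[0.015,0,0],"delta_rot":[0,0,0],"fingers":0.64},{"dp":[0.015,0,0],"delta_rot":[0,0,0],"fingers":0.64},{"dp":[0.015,0,0],"delta_rot":[0,0,0],"fingers":0.64},{"dp":[0.015,0,0],"delta_rot":[0,0,0],"fingers":0.64},{"dp":[0.015,0,0],"delta_rot":[0,0,0],"fingers":0.64}]'; python3 -m crank '[{"dp":[0.015,0,0],"delta_rot":[0,0,0],"fingers":0.64},{"dp":[0.015,0,0],"delta_rot":[0,0,0],"fingers":0.64},{"dp":[0.015,0,0],"delta_rot":[0,0,0],"fingers":0.64},{"dp":[0,0,0],"delta_rot":[0,0,0],"fingers":0.64}]'; python3 look.py scene s4
```

```text
t: 9.98
tcp_pos: [0.5824, 0.0875, 0.0936]
tool_rot: [0.79, 0.609, -0.041, -0.05]
force: [-3.5, -4.7, 5.4]
finger_gap: 0.819
gripper_force: 3.3
t: 10.32
tcp_pos: [0.5885, 0.1105, 0.0936]
tool_rot: [0.79, 0.609, -0.04, -0.051]
force: [-2.5, -0.7, 6.5]
finger_gap: 0.82
gripper_force: 3.3
0.8197104606078635 {'now_lane': array([0.0243, 0.0411, 0.0936]), 'dp_norm': array([ 0.1677, -0.0081,  0.    ]), 'rot_norm': array([0.0001, 0.0004, 0.0004])}
scene panel n 67 angle fit 0.817 ztop 0.0882 xmax 0.0412
scene rail slope 0.411 cover 0.847
scene white y [-0.1381  0.0798]
```

View pics/s4.png

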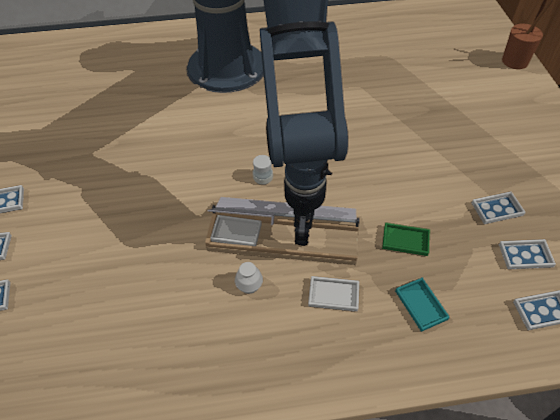

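Run:
```python
from h import *
from station import manip
O,g,l=lane()
for n in('top','scene'):
    p,d=manip.snapshot(n);m=manip.camera_model(n);W=cloud(d,m);q=W[...,:2]-O;lx=q@g;ly=q@l;z=W[...,2]
    for a,b in((.04,.05),(.05,.06),(.06,.068)):
        k=(d>0)&(lx>a)&(lx<b)&(ly<-.02)&(ly>-.145)&(z>.0265)&(z<.036)&(p.max(2).astype(int)-p.min(2)<45)
        if k.sum()>5:print(n,a,k.sum(),np.percentile(ly[k],[2,98]).round(4))
```

```text
scene 0.04 32 [-0.1446 -0.0476]
scene 0.05 26 [-0.1422 -0.0483]
scene 0.06 97 [-0.1417 -0.0496]
```

The dish's rear edge is at lane y −0.049, which is home. Now I ease up so the cover closes, then lift clear.

```bash
python3 -m crank '[{"dp":[0,-0.0008,-0.006],"delta_rot":[0,0,0],"fingers":0.64},{"dp":[0,-0.0008,-0.006],"delta_rot":[0,0,0],"fingers":0.64},{"dp":[0,-0.0008,-0.006],"delta_rot":[0,0,0],"fingers":0.64},{"dp":[0,-0.0008,-0.006],"delta_rot":[0,0,0],"fingers":0.64},{"dp":[0,-0.0008,-0.006],"delta_rot":[0,0,0],"fingers":0.64},{"dp":[0,-0.0008,-0.006],"delta_rot":[0,0,0],"fingers":0.64},{"dp":[0,-0.0008,-0.006],"delta_rot":[0,0,0],"fingers":0.64},{"dp":[0,-0.0008,-0.006],"delta_rot":[0,0,0],"fingers":0.64},{"dp":[0,-0.0008,-0.006],"delta_rot":[0,0,0],"fingers":0.64},{"dp":[0,-0.0008,-0.006],"delta_rot":[0,0,0],"fingers":0.64},{"dp":[0,-0.0008,-0.006],"delta_rot":[0,0,0],"fingers":0.64},{"dp":[0,-0.0008,-0.006],"delta_rot":[0,0,0],"fingers":0.64}]'; python3 -m crank '[{"dp":[0,-0.002,-0.015],"delta_rot":[0,0,0],"fingers":0.64},{"dp":[0,-0.004,-0.03],"delta_rot":[0,0,0],"fingers":0.64},{"dp":[0,-0.006,-0.05],"delta_rot":[0,0,0],"fingers":0.64},{"dp":[0,-0.006,-0.05],"delta_rot":[0,0,0],"fingers":0.64},{"dp":[0,-0.006,-0.05],"delta_rot":[0,0,0],"fingers":0.64},{"dp":[0,0,0],"delta_rot":[0,0,0],"fingers":0.64},{"dp":[0,0,0],"delta_rot":[0,0,0],"fingers":0.64},{"dp":[0,0,0],"delta_rot":[0,0,0],"fingers":0.64},{"dp":[0,0,0],"delta_rot":[0,0,0],"fingers":0.64}]'; python3 look.py scene s5
```

```text
t: 11.52
tcp_pos: [0.5888, 0.1105, 0.1295]
tool_rot: [0.791, 0.608, -0.039, -0.051]
force: [-0.0, -0.7, -0.2]
finger_gap: 0.822
gripper_force: 0.0
t: 12.27
tcp_pos: [0.5884, 0.1104, 0.2265]
tool_rot: [0.791, 0.608, -0.04, -0.052]
force: [-0.0, 1.2, -0.6]
finger_gap: 0.819
gripper_force: 0.0
0.8185707111520202 {'now_lane': array([0.0242, 0.041 , 0.2265]), 'dp_norm': array([0.1681, 0.0262, 0.2637]), 'rot_norm': array([-0.0001,  0.0001,  0.0001])}
top rail slope -0.448 cover -0.012
top white y [-0.1496 -0.1118]
scene rail slope -0.435 cover 0.001
scene white y [-0.148   0.1052]
```

View pics/s5.png

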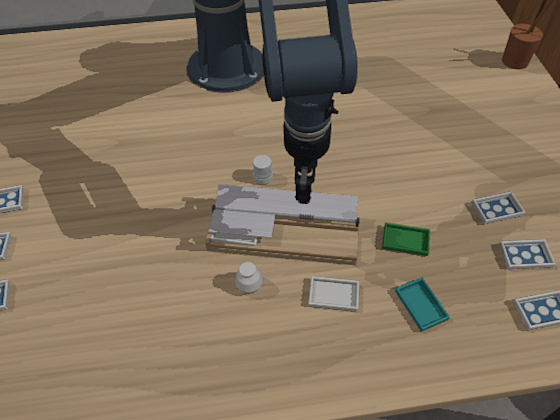

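The cover is closed at about 0 rad over the dish (242,225), the gripper is clear, and the vase (248,277), spare dish (334,293) and jar (262,168) have not moved. Handing in.

```bash
python3 -c "
from station import manip
print(manip.sign_off())"
```

```text
the job is handed in; nothing more can be done
None
```

I pushed the dish home against the end stop while a fingertip held the cover open at about 0.85–0.9 rad, then let the cover close over it; the vase, spare dish and jar are where they stood, and the job was handed in at about 12 s (no verdict was returned).

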